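# Put the air manifold back in service

### The job

Press the blue filter cartridge fully home in the pocket of the air manifold, its blue top flush with the metal. Then turn the red valve wheel by its black crank grip clockwise until it is closed against its stop, back it off exactly two full turns from there, and finish still gripping the crank grip, keeping it still, so the setting cannot drift. Leave the spray can, the wrench and the tape roll alone.

Things in the scene. Friction and masses are not known exactly. Their poses are not given: they have to be found in the camera images.
- manifold: Fixed aluminium block 120 x 280 x 45 mm (its x, y, z), origin at the centre of its underside on the bench. Its pocket lies 80 mm to its -y side, the valve 80 mm to its +y side; a pressure gauge sits on its -x face. Turned at most about 0.4 rad from the world axes.
- pocket_mouth (a point): Centre of the mouth of the rectangular pocket, level with the top face (z 45 mm), axes as the manifold's. The pocket is 44 mm along x by 34 mm along y, with chamfered edges.
- seat (a joint): Black seal seat that is the pocket's floor. 0: raised, 20 mm under the mouth; 0.006 m: fully pressed down, 26 mm under the mouth. It always starts raised, needs about 6 N to slide down (stiff, more than the cartridge weighs) and stays where it is left: a cartridge merely set in stands 6 mm proud.
- cartridge: Loose filter cartridge, about 0.12 kg: blue block 40 x 30 x 26 mm (x, y, z), white grip tab on top 30 mm along x, 10 mm thick along y, 23 mm tall. Origin at the centre of its underside, z up. Stands on a flat black mat 150 mm square, 4 mm thick, at the robot's right. Fits the pocket either way round, long side along the pocket's, 2 mm play on every side.
- cartridge_face (a point): Centre of the blue block's top face (foot of the tab), 26 mm above the cartridge's underside; level with pocket_mouth when the cartridge is flush.
- valve (a joint): Red wheel's angle, rad, over several turns. 0: closed, hard stop; grows counterclockwise from above (opening), to five turns. Starts 0.35 to 1.1 turns open. Stiff: about 3 N at the crank grip; stays where left. At 0 and every full turn the grip is on the manifold's -x side of the axis, over the yellow mark; it lies at manifold-frame angle pi + valve about wheel_axis, counterclockwise from +x.
- wheel_axis (a point): Point on the wheel's upright axis, at the mid-height of the crank grip (136 mm above the bench), axes as the manifold's. The red wheel is 114 mm across, its top 31 mm below this point (z 105 mm).
- crank_grip: Black upright cylinder, 22 mm diameter, 50 mm tall, on the wheel 50 mm from its axis; it spins freely about its own axis, so a gripper on it can travel round the circle without turning. Origin at the centre of its foot (z 106 mm); its yaw has no meaning.
- grip_mid (a point): Point on the crank grip's own axis, 30 mm above its foot: where to take it from above.
- spray_can: Bystander: green spray can, 60 mm diameter, 150 mm tall, standing; origin at its foot.
- wrench: Bystander: steel wrench 170 mm long, lying on the bench to the left of the manifold; origin at the middle of its underside.
- tape_roll: Bystander: roll of yellow tape, 100 mm diameter, 36 mm tall, lying flat beyond the manifold; origin at the centre of its underside.
There are look-alikes about, which are no part of the job. What is meant by the cartridge is not yellow, and is the smaller of those in its own colour.

How it is judged:
By the outcome, as a careful person would: the job done as asked, in the order asked, and still so for the second after the job is handed in, while the arm keeps its last pose, push and grip.
It also fails if it takes over 72 s, if anything falls off the work surface, if the arm or the gripper's body presses on something with over 40 N, if the wrist force passes 120 N, or if a joint passes its speed limit or range.

### The arm

A 7-joint arm with a two-finger parallel gripper is mounted at the origin on the work surface. World frame = base frame: x ahead of the robot, y to its left, z up, the work surface at z = 0. Lengths are in m, angles in rad, forces in N, time in s.
With the tool pointing down it reaches from about 0.4 to 0.9 m from the base axis. Payload 5.5 kg.
Tool frame: the origin (TCP) lies midway between the tips of the shut fingers; the grasp point (between the pads) lies 19 mm behind it; z points along the fingers, y is the line along which they close (so a half turn about z gives the same grasp; the last joint's range is limited). The gripper opens to 85 mm and grips with 20 to 120 N. Pads are 22 mm wide; open, the fingers measure 114 mm over their backs; the gripper's body (76 mm by 85 mm) begins 54 mm behind the grasp point. The pads swing forward as they close: fully open they stand 13 mm farther back than shut.
Start: joints at [-0.98, 0.501, -0.427, 1.55, 0.221, 1.138, -0.21], TCP at [0.209, 0.615, 0.231] pointing down, gripper open.
Joint ranges: [-2.88, 2.88], [-0.31, 2.03], [-1.54, 1.56], [0.2, 2.42], [-1.41, 4.55], [0.19, 2.02], [-2.57, 2.57]. Speed limits (rad/s): [2.57, 2.57, 3.14, 3.14, 3.14, 3.14, 3.14].

### API

Orientations are given as a rotation vector (axis times angle).
In Python, from bench import get_state, snapshot, close_job gives the robot as it stands.
- The arm moves only by the tool drive_tool, never from a script. Its argument "increments" is a list of rows, each an object with "dp": the shift along the tool's x, y, z in m, a list of three; "delta_rot": the turn, a rotation vector about the tool's x, y, z in rad, a list of three; "claw": the finger opening in m, from 0 to 0.0854. A call has 1 to 10 rows; each row is the pose to reach, as a shift and turn from the pose commanded when the call began, along the tool's axes at that moment; what a row does not reach only later rows make up. A row lasts 1/10 s, in which the tool goes at most 50 mm and 8.59 degrees, less where a joint would pass 70% of its speed; a pose out of reach is approached as far as the arm can. A call with a gripper value outside its range is refused whole. The fingers move at their own pace and stop on an object; the grip force is fixed at half the most. Time passes only in rows, so rows that repeat a pose let the fingers close. It gives the time, the measured TCP pose, the force, the opening and the grip force at its end, in the units of the state.
- get_state(): the state, without advancing time (a new reading comes with each control period).
- snapshot(name): name is "scene" or "side" or "wrist"; returns a dict with "frame" (420x560x3 uint8, blue, green, red), "fx", "fy", "cx", "cy" (pixels), "pose" (4x4, takes a point from camera to world coordinates). Camera axes: x right, y down, z forward; pixel columns grow to the right and rows downward; lengths in m; the calibration is good to about 2 mm. A picture is of the moment at which its call begins. There is no depth.
- close_job(): hands the job in; it is judged then, once.
The state is a dict: "t": time; "qpos": joint angles; "dq": joint speeds; "effort": joint torques, N m; "eef_pos": TCP position; "orientation": TCP orientation; "ft_force": force on the tool from outside, world axes, zero at the start; "torque": the same for the moment, N m; "width": opening from 0.0 (shut) to 1.0 (fully open); "grasp_force": force on a finger pad.
Only numpy, scipy, OpenCV 4.12 (cv2) and the standard library are available. Lean on these libraries where they do the work, as an engineer would, in place of code of your own. Each camera call takes 0.05 s, during which the arm holds its last target. There are 200 camera calls.

## Working session

There is one attempt and no reset: what is moved stays moved. The work goes in short steps, Python scripts to look and compute and a tool call to move; the robot and the scene stay as the last step left them, time stands still between calls to the robot, and variables do not carry over. Pictures are saved under pics/ and viewed, at most 10 in all, crops included, and the job is handed in when it is done.

Besides the shell and the picture viewer there is one more tool, called after ">>>" by a JSON object that holds its "fn" and its "kwargs", one argument or row to a line. drive_tool: Moves the arm, as the interface text tells. Its arguments: {"type":"object","properties":{"increments":{"type":"array"}},"required":["increments"]}

```bash
ls; mkdir -p pics; python3 - <<'E'
from bench import *
import cv2,numpy as np
s=get_state();print({k:np.round(v,3).tolist() for k,v in s.items()})
for n in["scene","side"]:
    d=snapshot(n);cv2.imwrite(f"pics/{n}0.png",d["frame"]);print(n,d["fx"],d["fy"],d["cx"],d["cy"],np.round(d["pose"],3).tolist())
E
```

```text
pics
{'t': 0.0, 'qpos': [-0.98, 0.502, -0.427, 1.551, 0.221, 1.138, -0.21], 'dq': [0.001, 0.002, 0.003, -0.0, -0.0, -0.001, 0.001], 'effort': [0.0, -56.953, -5.816, -28.094, 0.011, 0.012, 0.0], 'eef_pos': [0.209, 0.615, 0.23], 'orientation': [-0.512, -3.099, 0.003], 'ft_force': [-0.422, 0.196, 0.074], 'torque': [-0.07, -0.036, -0.014], 'grasp_force': 0.0, 'width': 0.998}
scene 516.0588498288756 516.0588498288756 273.9988876182692 210.87716348969875 [[0.403, 0.597, -0.693, 1.54], [0.915, -0.269, 0.3, -0.372], [-0.007, -0.756, -0.655, 1.031], [0.0, 0.0, 0.0, 1.0]]
side 409.60382685554407 409.60382685554407 275.15983544937524 204.76322568696065 [[0.788, -0.387, 0.479, 0.124], [-0.616, -0.502, 0.607, -0.465], [0.006, -0.773, -0.634, 0.683], [0.0, 0.0, 0.0, 1.0]]
```

View pics/scene0.png

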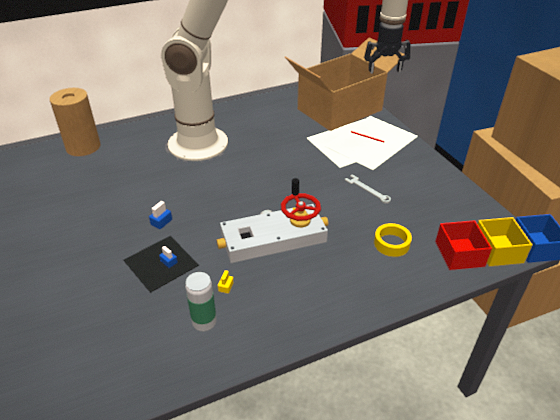

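View pics/side0.png

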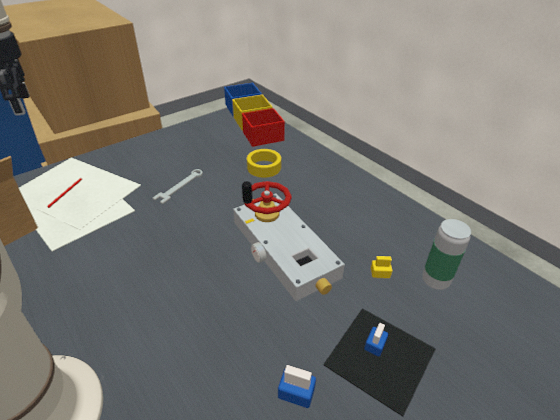

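Scene view: blue cartridge on the mat at (168,257), a larger blue one off the mat at (160,214), and a yellow one at (226,282). The side view has the same three at (377,340), (297,385) and (382,267). By the description it is the smaller blue one, on the mat. The manifold's pocket is at scene (245,232), the wheel at (300,207) and the grip at (295,187).

```bash
cat > h.py <<'E'
import cv2,numpy as np
from bench import *
def ray(d,px):
    P=np.array(d["pose"]);px=np.atleast_2d(px).astype(float)
    v=np.c_[(px[:,0]-d["cx"])/d["fx"],(px[:,1]-d["cy"])/d["fy"],np.ones(len(px))]@P[:3,:3].T
    return P[:3,3],v/np.linalg.norm(v,axis=1)[:,None]
def onz(d,px,z):
    o,v=ray(d,px);return o+v*((z-o[2])/v[:,2])[:,None]
def tri(*dp):
    A=np.zeros((3,3));b=np.zeros(3)
    for d,p in dp:
        o,v=ray(d,p);M=np.eye(3)-np.outer(v[0],v[0]);A+=M;b+=M@o
    return np.linalg.solve(A,b)
def proj(d,X):
    P=np.array(d["pose"]);c=(np.atleast_2d(X)-P[:3,3])@P[:3,:3]
    return np.c_[c[:,0]/c[:,2]*d["fx"]+d["cx"],c[:,1]/c[:,2]*d["fy"]+d["cy"]]
def blobs(d,lo,hi,roi,amin=8):
    x0,y0,x1,y1=roi
    m=cv2.inRange(cv2.cvtColor(d["frame"][y0:y1,x0:x1],cv2.COLOR_BGR2HSV),np.array(lo),np.array(hi))
    cs,_=cv2.findContours(m,cv2.RETR_EXTERNAL,cv2.CHAIN_APPROX_NONE)
    return sorted([c+[x0,y0] for c in cs if cv2.contourArea(c)>amin],key=cv2.contourArea,reverse=True)
def cen(c):
    return c.reshape(-1,2).astype(float).mean(0)
E
python3 - <<'E'
from h import *
S=snapshot("scene");D=snapshot("side")
rois={"S":{"cart":(120,235,200,290),"man":(205,170,345,270)},"D":{"cart":(330,310,435,400),"man":(220,165,355,305)}}
ims=[]
for d,n in((S,"S"),(D,"D")):
    for k in("cart","man"):
        x0,y0,x1,y1=rois[n][k];ims.append(cv2.resize(cv2.resize(d["frame"][y0:y1,x0:x1],None,fx=2.8,fy=2.8,interpolation=cv2.INTER_CUBIC),(400,300)) if 0 else cv2.copyMakeBorder(cv2.resize(d["frame"][y0:y1,x0:x1],None,fx=2.1,fy=2.1,interpolation=cv2.INTER_CUBIC),0,300,0,400,cv2.BORDER_CONSTANT)[:300,:400])
    for k,lo,hi in(("cart",(100,120,40),(130,255,255)),("cart",(0,0,130),(180,70,255)),("man",(0,150,60),(8,255,255)),("man",(0,0,110),(180,60,255)),("man",(0,0,0),(180,255,28))):
        for c in blobs(d,lo,hi,rois[n][k])[:3]:
            a=cv2.approxPolyDP(cv2.convexHull(c),2,True).reshape(-1,2)
            print(n,k,lo,cv2.contourArea(c),cv2.boundingRect(c),cen(c).round(1),a.tolist())
cv2.imwrite("pics/c.png",np.vstack([np.hstack(ims[:2]),np.hstack(ims[2:])]))
E
```

```text
S cart (100, 120, 40) 141.5 (159, 253, 19, 15) [168.1 259.1] [[159, 254], [172, 253], [177, 261], [168, 267], [160, 261]]
S cart (0, 0, 130) 206.0 (185, 272, 15, 18) [193.1 281.5] [[199, 272], [199, 289], [186, 289], [186, 278], [194, 272]]
S cart (0, 0, 130) 68.5 (162, 246, 11, 13) [166.8 251.7] [[163, 246], [171, 251], [171, 257], [163, 253]]
S man (0, 150, 60) 790.5 (281, 193, 40, 28) [300.5 206.6] [[319, 202], [318, 213], [301, 220], [287, 216], [281, 209], [282, 201], [291, 194], [305, 193]]
S man (0, 0, 110) 3506.0 (219, 209, 109, 54) [271.7 234.5] [[219, 222], [267, 209], [319, 214], [327, 228], [325, 242], [230, 262]]
S man (0, 0, 110) 20.0 (305, 209, 9, 5) [309.1 210.8] [[305, 209], [313, 211], [308, 213]]
S man (0, 0, 110) 11.0 (306, 203, 9, 4) [310.4 204.6] [[314, 206], [306, 204], [313, 203]]
S man (0, 0, 0) 71.5 (292, 179, 7, 16) [295.1 186.9] [[294, 179], [298, 181], [296, 194], [292, 192]]
D cart (100, 120, 40) 306.5 (364, 326, 25, 30) [375.7 340.6] [[387, 332], [380, 355], [365, 350], [366, 339], [372, 327]]
D cart (0, 0, 130) 114.0 (373, 323, 12, 21) [378.1 333. ] [[381, 323], [384, 326], [378, 342], [375, 343], [374, 334]]
D man (0, 150, 60) 676.0 (245, 181, 46, 33) [268.8 195.9] [[288, 190], [288, 204], [273, 212], [258, 212], [245, 204], [251, 186], [255, 183], [278, 183]]
D man (0, 0, 110) 5164.5 (233, 204, 112, 97) [283.7 250.7] [[233, 208], [243, 204], [289, 206], [344, 263], [341, 277], [296, 300], [255, 260], [235, 222]]
D man (0, 0, 110) 19.5 (273, 193, 10, 7) [277.4 196.2] [[273, 194], [276, 193], [282, 199]]
D man (0, 0, 110) 12.5 (264, 191, 6, 4) [266.4 192.4] [[269, 192], [265, 194], [264, 191]]
D man (0, 0, 0) 104.5 (242, 185, 10, 18) [246.7 193. ] [[250, 185], [251, 198], [249, 202], [245, 202], [242, 187]]
```

View pics/c.png

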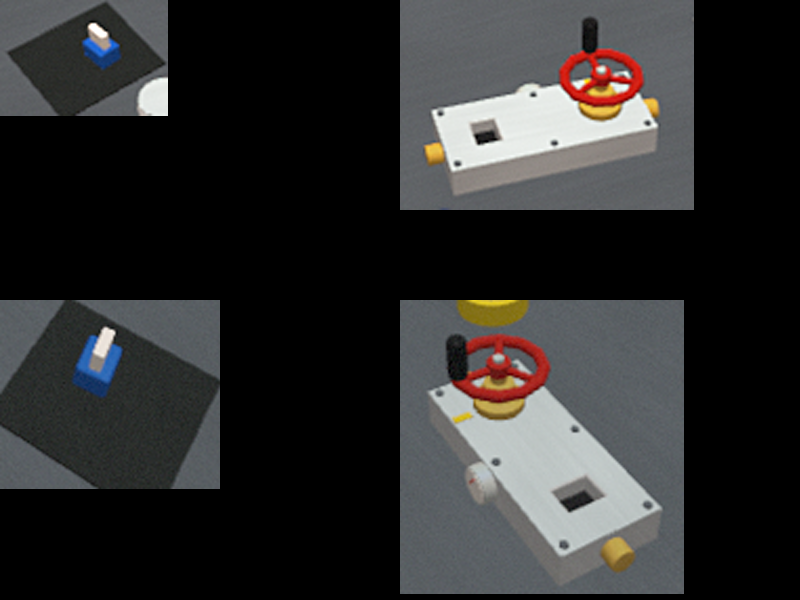

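The crop confirms the target: the small blue block with its white tab on the mat. The pocket and wheel are clear in both views, and the grip lies a little off the yellow mark.

```bash
cat > m.py <<'E'
from h import *
S=snapshot("scene");D=snapshot("side")
S_c=np.array([[220.2,223.3],[230.2,250],[327.4,228.1]]);D_c=np.array([[234.3,208.8],[297.1,286.4],[344.3,265]])
a=onz(S,S_c,.045);b=onz(D,D_c,.045);print("S corners",a.round(4).tolist(),"\nD",b.round(4).tolist())
# S: (-x,-y),(+x,-y),(+x,+y); D: (-x,+y),(-x,-y),(+x,-y)
print("len",np.linalg.norm(a[1]-a[2]),np.linalg.norm(a[0]-a[1]),np.linalg.norm(b[0]-b[1]),np.linalg.norm(b[1]-b[2]))
yaw=lambda v:np.arctan2(-v[0],v[1])
print("yaw",yaw((a[2]-a[1])[:2]),yaw((b[0]-b[1])[:2]))
print("centre",(a[0]+a[2])/2,(b[0]+b[2])/2)
for n,d,r in(("S",S,(120,235,185,290)),("D",D,(330,310,435,400))):
    c=blobs(d,(0,0,130),(180,70,255),r)[0]; print(n,"tab mid z.0415",onz(d,cen(c),.0415).round(4),cen(c))
cs=cen(blobs(S,(0,0,130),(180,70,255),(120,235,185,290))[0]);cd=cen(blobs(D,(0,0,130),(180,70,255),(330,310,435,400))[0])
print("tab tri",tri((S,cs),(D,cd)).round(4))
print("grip tri (exp z~.131)",tri((S,(295.1,186.7)),(D,(246.7,193.3))).round(4))
for n,d,r in(("S",S,(270,170,345,230)),("D",D,(220,165,300,220))):
    c=blobs(d,(0,150,60),(8,255,255),r)[0];p=onz(d,c.reshape(-1,2),.1)
    (x,y),rr=cv2.minEnclosingCircle(p[:,:2].astype(np.float32));print(n,"wheel",x,y,rr)
for nm,d,px in(("blue far edge",D,[[366,339],[387,332],[372,327]]),):
    pass
# tab top edge in S: ends at z=.053
print("tab top S",onz(S,[[162.5,246],[171,251]],.053).round(4).tolist())
print("tab top D",onz(D,[[382.5,324],[375,334.5]],.053).round(4).tolist())
w=snapshot("wrist");print(np.round(w["pose"],3).tolist(),w["fx"]);
s=get_state();print(s["eef_pos"],s["orientation"])
E
python3 m.py
```

```text
S corners [[0.483, -0.082, 0.045], [0.5948, -0.0927, 0.045], [0.6254, 0.1859, 0.045]] 
D [[0.5189, 0.1946, 0.045], [0.4845, -0.0809, 0.045], [0.5992, -0.098, 0.045]]
len 0.28025179385845067 0.11236765020391237 0.2775756255631886 0.11596468122024511
yaw -0.10942656046783346 -0.12416958911609857
centre [0.55418073 0.05196031 0.045     ] [0.55902665 0.04830814 0.045     ]
S tab mid z.0415 [[ 0.5276 -0.2495  0.0415]] [166.75862069 251.68965517]
D tab mid z.0415 [[ 0.5325 -0.2483  0.0415]] [378.04347826 333.        ]
tab tri [ 0.5306 -0.2496  0.0445]
grip tri (exp z~.131) [0.5172 0.1349 0.1307]
S wheel 0.5659372210502625 0.12936116755008698 0.05941874533891678
D wheel 0.5673283338546753 0.13118058443069458 0.05976130813360214
tab top S [[0.5137, -0.2559, 0.053], [0.5414, -0.24, 0.053]]
tab top D [[0.5457, -0.2448, 0.053], [0.5187, -0.2509, 0.053]]
[[0.322, 0.895, 0.309, 0.131], [0.947, -0.304, -0.105, 0.642], [-0.0, 0.327, -0.945, 0.374], [0.0, 0.0, 0.0, 1.0]] 349.29758706184566
[0.20920815 0.61524819 0.23105923] [-5.12512053e-01 -3.09939386e+00  6.46687264e-04]
```

```bash
cat > go.py <<'E'
import sys
from h import *
from scipy.spatial.transform import Rotation as R
def plan(p,yang):
    s=get_state();Q=R.from_rotvec(s["orientation"])
    y=np.array([np.cos(yang),np.sin(yang),0]);z=np.array([0,0,-1.]);T=R.from_matrix(np.c_[np.cross(y,z),y,z])
    print("t",round(s["t"],2),"dp",Q.inv().apply(np.array(p)-s["eef_pos"]).round(4).tolist(),"rot",(Q.inv()*T).as_rotvec().round(4).tolist(),"q",np.round(s["qpos"],2).tolist(),"eef",np.round(s["eef_pos"],4).tolist(),"F",np.round(s["ft_force"],1).tolist())
if __name__=="__main__": plan([float(v) for v in sys.argv[1:4]],float(sys.argv[4]))
E
python3 go.py .53 -.25 .2 -1.20
```

```text
t 0.35 dp [-0.5823, -0.7159, 0.0313] rot [-0.0002, 0.0005, 2.443] q [-0.98, 0.5, -0.43, 1.55, 0.22, 1.14, -0.21] eef [0.2092, 0.6152, 0.2311] F [0.6, -0.3, 0.5]
```

>>> {"fn": "drive_tool", "kwargs": {
  "increments": [
    {"dp": [-0.0291, -0.0358, 0.0], "delta_rot": [0, 0, 0.13], "claw": 0.0854},
    {"dp": [-0.0582, -0.0716, 0.0], "delta_rot": [0, 0, 0.26], "claw": 0.0854},
    {"dp": [-0.0873, -0.1074, 0.0], "delta_rot": [0, 0, 0.39], "claw": 0.0854},
    {"dp": [-0.1164, -0.1432, 0.0], "delta_rot": [0, 0, 0.52], "claw": 0.0854},
    {"dp": [-0.1455, -0.179, 0.0], "delta_rot": [0, 0, 0.65], "claw": 0.0854},
    {"dp": [-0.1746, -0.2148, 0.0], "delta_rot": [0, 0, 0.78], "claw": 0.0854},
    {"dp": [-0.2037, -0.2506, 0.0], "delta_rot": [0, 0, 0.91], "claw": 0.0854},
    {"dp": [-0.2328, -0.2864, 0.0], "delta_rot": [0, 0, 1.04], "claw": 0.0854},
    {"dp": [-0.2619, -0.3222, 0.0], "delta_rot": [0, 0, 1.17], "claw": 0.0854},
    {"dp": [-0.291, -0.358, 0.0], "delta_rot": [0, 0, 1.3], "claw": 0.0854}
  ]
}}

```text
t: 1.35
eef_pos: [0.3699, 0.1811, 0.2317]
orientation: [2.289, 2.151, 0.002]
ft_force: [1.9, 0.4, 0.6]
width: 1.002
grasp_force: 0.0
```

```bash
python3 go.py .53 -.25 .2 -1.20
```

```text
t 1.35 dp [-0.4204, 0.1865, 0.0316] rot [0.0005, -0.0012, 1.138] q [-0.48, 0.04, -0.04, 2.12, 0.0, 0.98, -0.58] eef [0.3699, 0.1811, 0.2317] F [1.9, 0.4, 0.6]
```

>>> {"fn": "drive_tool", "kwargs": {
  "increments": [
    {"dp": [-0.042, 0.0186, 0.003], "delta_rot": [0, 0, 0.12], "claw": 0.0854},
    {"dp": [-0.084, 0.0373, 0.006], "delta_rot": [0, 0, 0.24], "claw": 0.0854},
    {"dp": [-0.126, 0.056, 0.009], "delta_rot": [0, 0, 0.36], "claw": 0.0854},
    {"dp": [-0.168, 0.0746, 0.012], "delta_rot": [0, 0, 0.48], "claw": 0.0854},
    {"dp": [-0.21, 0.0932, 0.015], "delta_rot": [0, 0, 0.6], "claw": 0.0854},
    {"dp": [-0.252, 0.112, 0.018], "delta_rot": [0, 0, 0.72], "claw": 0.0854},
    {"dp": [-0.294, 0.1305, 0.021], "delta_rot": [0, 0, 0.84], "claw": 0.0854},
    {"dp": [-0.336, 0.149, 0.024], "delta_rot": [0, 0, 0.96], "claw": 0.0854},
    {"dp": [-0.378, 0.168, 0.028], "delta_rot": [0, 0, 1.08], "claw": 0.0854},
    {"dp": [-0.4204, 0.1865, 0.0316], "delta_rot": [0, 0, 1.138], "claw": 0.0854}
  ]
}}

```text
t: 2.35
eef_pos: [0.5325, -0.249, 0.1997]
orientation: [3.087, 0.582, 0.001]
ft_force: [0.7, -0.3, 0.0]
width: 0.999
grasp_force: 0.0
```

```bash
python3 go.py .53 -.25 .2 -1.20; python3 - <<'E'
from h import *
w=snapshot("wrist");cv2.imwrite("pics/w1.png",w["frame"])
print(proj(w,[[.53,-.25,.053]]))
E
```

```text
t 2.35 dp [-0.0027, 0.0, -0.0003] rot [0.0001, -0.0006, 0.0018] q [0.07, 0.41, 0.41, 1.77, -0.19, 1.0, -0.64] eef [0.5325, -0.249, 0.1997] F [0.7, -0.3, 0.0]
[[280.77297959 201.97451244]]
```

View pics/w1.png

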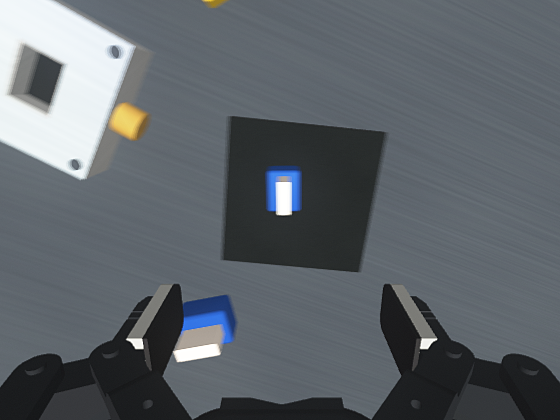

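The wrist view shows the cartridge centred at (284,193), aligned with the tool. The pocket at (40,77) and two manifold screws at (115,50) and (75,163) are also in view.

```bash
python3 - <<'E'
from h import *
w=snapshot("wrist")
roi=(255,155,315,230)
c=blobs(w,(0,0,200),(180,60,255),roi)[0]
(cx,cy),wh,a=cv2.minAreaRect(onz(w,c.reshape(-1,2),.053)[:,:2].astype(np.float32));print("tabtop",cx,cy,wh,a)
c=blobs(w,(100,120,40),(130,255,255),roi)[0]
p=onz(w,c.reshape(-1,2),.03)
(cx,cy),wh,a=cv2.minAreaRect(p[:,:2].astype(np.float32));print("blue at z.03",cx,cy,wh,a)
# pocket mouth: non-white hole inside manifold top
g=cv2.cvtColor(w["frame"],cv2.COLOR_BGR2GRAY)[35:125,0:80]
m=(g<185).astype(np.uint8)*255
cs,_=cv2.findContours(m,cv2.RETR_EXTERNAL,cv2.CHAIN_APPROX_NONE)
for k in cs:
    if cv2.contourArea(k)>300:
        q=k.reshape(-1,2)+[0,35]
        pk=onz(w,q,.045);print("pocket",cv2.boundingRect(q.astype(np.int32)),cv2.minAreaRect(pk[:,:2].astype(np.float32)))
t=onz(w,[[135,46],[83,179.5]],.045);print("corners",t.round(4).tolist())
E
```

```text
tabtop 0.5330867171287537 -0.24884061515331268 (0.028765873983502388, 0.010011397302150726) 22.316692352294922
blue at z.03 0.5349116921424866 -0.2485073208808899 (0.043474387377500534, 0.029027557000517845) 20.783798217773438
pocket (0, 41, 46, 73) ((0.5502098798751831, -0.030429931357502937), (0.033640678972005844, 0.04360542446374893), 83.27981567382812)
corners [[0.6061, -0.1117, 0.045], [0.4871, -0.0938, 0.045]]
```

```bash
cat > wm.py <<'E'
from h import *
w=snapshot("wrist")
roi=(245,155,325,240)
c=blobs(w,(0,0,200),(180,60,255),roi)[0];print(cen(c))
(cx,cy),wh,a=cv2.minAreaRect(onz(w,c.reshape(-1,2),.053)[:,:2].astype(np.float32));print("tabtop",cx,cy,wh,a)
g=cv2.cvtColor(w["frame"],cv2.COLOR_BGR2GRAY)[35:125,0:80]
cs,_=cv2.findContours((g<185).astype(np.uint8)*255,cv2.RETR_EXTERNAL,cv2.CHAIN_APPROX_NONE)
for k in cs:
    if cv2.contourArea(k)>300:
        q=k.reshape(-1,2)+[0,35];print("pocket",cv2.boundingRect(q.astype(np.int32)),cv2.minAreaRect(onz(w,q,.045)[:,:2].astype(np.float32)))
E
python3 wm.py; python3 go.py .533 -.249 .04 -1.19
```

```text
[273.20930233 194.09302326]
tabtop 0.5328992605209351 -0.24823178350925446 (0.029373668134212494, 0.01022751908749342) 20.8973331451416
pocket (0, 40, 51, 73) ((0.5502142906188965, -0.029737908393144608), (0.0338832251727581, 0.04362409934401512), 83.00640106201172)
t 2.5 dp [0.0027, -0.0019, 0.1591] rot [0.0016, 0.0017, -0.0101] q [0.07, 0.41, 0.42, 1.77, -0.19, 1.0, -0.64] eef [0.5313, -0.2514, 0.1991] F [0.4, -0.2, -0.1]
```

>>> {"fn": "drive_tool", "kwargs": {
  "increments": [
    {"dp": [0.0015, -0.0025, 0.03], "delta_rot": [0, 0, 0], "claw": 0.06},
    {"dp": [0.0015, -0.0025, 0.07], "delta_rot": [0, 0, 0], "claw": 0.05},
    {"dp": [0.0015, -0.0025, 0.1], "delta_rot": [0, 0, 0], "claw": 0.05},
    {"dp": [0.0015, -0.0025, 0.115], "delta_rot": [0, 0, 0], "claw": 0.05},
    {"dp": [0.0015, -0.0025, 0.12], "delta_rot": [0, 0, 0], "claw": 0.05},
    {"dp": [0.0015, -0.0025, 0.12], "delta_rot": [0, 0, 0], "claw": 0.05},
    {"dp": [0.0015, -0.0025, 0.12], "delta_rot": [0, 0, 0], "claw": 0.05}
  ]
}}

```text
t: 3.2
eef_pos: [0.5334, -0.245, 0.0813]
orientation: [3.085, 0.587, 0.004]
ft_force: [-0.1, -0.0, 0.2]
width: 0.587
grasp_force: 0.0
```

```bash
python3 go.py .533 -.2485 .0335 -1.204; python3 - <<'E'
from h import *
w=snapshot("wrist");cv2.imwrite("pics/w2.png",w["frame"])
E
```

```text
t 3.2 dp [-0.0018, 0.003, 0.0478] rot [0.0016, -0.002, 0.0093] q [0.11, 0.56, 0.36, 1.85, -0.27, 0.77, -0.58] eef [0.5334, -0.245, 0.0813] F [-0.1, -0.0, 0.2]
```

View pics/w2.png

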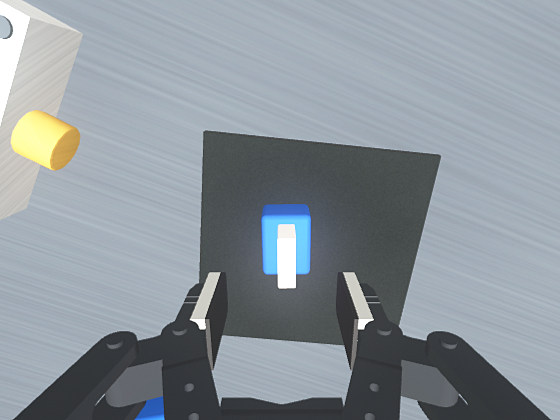

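The wrist view shows the tab at (287,255) between the open pads at (215,300) and (355,300), and aligned with them. Next I descend and grip.

>>> {"fn": "drive_tool", "kwargs": {
  "increments": [
    {"dp": [-0.0015, 0.003, 0.02], "delta_rot": [0, 0, 0.008], "claw": 0.05},
    {"dp": [-0.0015, 0.003, 0.038], "delta_rot": [0, 0, 0.008], "claw": 0.05},
    {"dp": [-0.0015, 0.003, 0.046], "delta_rot": [0, 0, 0.008], "claw": 0.04},
    {"dp": [-0.0015, 0.003, 0.0478], "delta_rot": [0, 0, 0.008], "claw": 0.03},
    {"dp": [-0.0015, 0.003, 0.0478], "delta_rot": [0, 0, 0.008], "claw": 0.02},
    {"dp": [-0.0015, 0.003, 0.0478], "delta_rot": [0, 0, 0.008], "claw": 0.0},
    {"dp": [-0.0015, 0.003, 0.0478], "delta_rot": [0, 0, 0.008], "claw": 0.0},
    {"dp": [-0.0015, 0.003, 0.0478], "delta_rot": [0, 0, 0.008], "claw": 0.0},
    {"dp": [-0.0015, 0.003, 0.0478], "delta_rot": [0, 0, 0.008], "claw": 0.0}
  ]
}}

```text
t: 4.15
eef_pos: [0.5329, -0.2485, 0.033]
orientation: [3.088, 0.574, 0.003]
ft_force: [0.2, 1.3, 6.2]
width: 0.103
grasp_force: 60.5
```

```bash
python3 go.py .55 -.03 .13 -1.688
```

```text
t 4.15 dp [0.0947, -0.1976, -0.0971] rot [0.0009, -0.0019, 0.485] q [0.14, 0.64, 0.33, 1.86, -0.31, 0.69, -0.56] eef [0.5329, -0.2485, 0.033] F [0.2, 1.3, 6.2]
```

>>> {"fn": "drive_tool", "kwargs": {
  "increments": [
    {"dp": [0, 0, -0.03], "delta_rot": [0, 0, 0], "claw": 0.0},
    {"dp": [0, 0, -0.07], "delta_rot": [0, 0, 0], "claw": 0.0},
    {"dp": [0, -0.02, -0.1], "delta_rot": [0, 0, 0.1], "claw": 0.0},
    {"dp": [0.01, -0.06, -0.11], "delta_rot": [0, 0, 0.2], "claw": 0.0},
    {"dp": [0.02, -0.1, -0.11], "delta_rot": [0, 0, 0.3], "claw": 0.0},
    {"dp": [0.025, -0.14, -0.11], "delta_rot": [0, 0, 0.4], "claw": 0.0},
    {"dp": [0.03, -0.165, -0.11], "delta_rot": [0, 0, 0.485], "claw": 0.0},
    {"dp": [0.03, -0.173, -0.11], "delta_rot": [0, 0, 0.485], "claw": 0.0},
    {"dp": [0.03, -0.173, -0.11], "delta_rot": [0, 0, 0.485], "claw": 0.0},
    {"dp": [0.03, -0.173, -0.11], "delta_rot": [0, 0, 0.485], "claw": 0.0}
  ]
}}

```text
t: 5.15
eef_pos: [0.4979, -0.0772, 0.1421]
orientation: [3.135, -0.184, 0.001]
ft_force: [0.4, -0.6, -0.6]
width: 0.1
grasp_force: 59.4
```

```bash
python3 go.py .55 -.03 .1 -1.688; python3 - <<'E'
from h import *
w=snapshot("wrist");w=snapshot("wrist");cv2.imwrite("pics/w3.png",w["frame"])
print(proj(w,[[.55,-.03,.045]]))
E
```

```text
t 5.15 dp [0.0462, -0.0529, 0.042] rot [0.0008, -0.0006, 0.0002] q [-0.32, 0.36, 0.5, 2.02, -0.23, 0.82, -1.37] eef [0.4979, -0.0772, 0.1421] F [0.4, -0.6, -0.6]
[[203.49222317 155.03051469]]
```

View pics/w3.png

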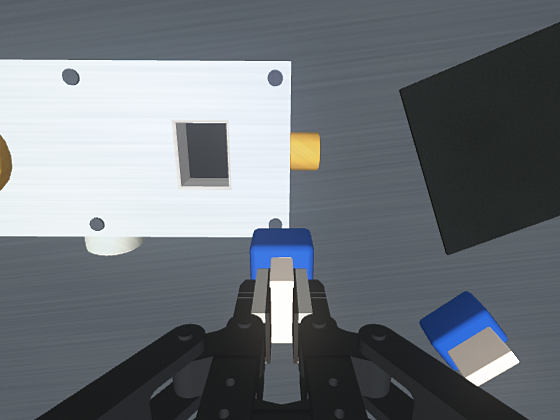

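The wrist view shows the pocket mouth at about (173–231, 121–190), square to the tool. The cartridge is held upright at (282,255).

```bash
cat > pk.py <<'E'
from h import *
w=snapshot("wrist")
g=cv2.cvtColor(w["frame"],cv2.COLOR_BGR2GRAY)
for th in(150,190,205):
    cs,_=cv2.findContours((g[100:210,150:260]<th).astype(np.uint8)*255,cv2.RETR_EXTERNAL,cv2.CHAIN_APPROX_NONE)
    k=max(cs,key=cv2.contourArea)+[150,100]
    print(th,cv2.boundingRect(k),cv2.minAreaRect(onz(w,k.reshape(-1,2),.045)[:,:2].astype(np.float32)))
s=get_state();z=s["eef_pos"][2]
c=blobs(w,(100,120,40),(130,255,255),(230,210,330,300))[0]
print("blue",cv2.boundingRect(c),"eef",s["eef_pos"],"px of tcp+-20mm:")
from scipy.spatial.transform import Rotation as R
Q=R.from_rotvec(s["orientation"])
print(proj(w,s["eef_pos"]+Q.apply([[.02,-.015,.003],[.02,.015,.003],[.02,-.015,.029],[.02,.015,.029]])).round(1).tolist())
print(cv2.approxPolyDP(cv2.convexHull(c),2,True).reshape(-1,2).tolist())
E
python3 pk.py
```

```text
150 (176, 123, 53, 63) ((0.5501798391342163, -0.029514411464333534), (0.033525221049785614, 0.042488109320402145), 83.01885986328125)
190 (175, 122, 54, 65) ((0.5501140356063843, -0.029450735077261925), (0.03398546203970909, 0.04376433044672012), 82.96404266357422)
205 (175, 122, 54, 65) ((0.5500766634941101, -0.02946818247437477), (0.03414522856473923, 0.043808311223983765), 82.87094116210938)
blue (250, 228, 64, 52) eef [ 0.49793615 -0.07766059  0.14197315] px of tcp+-20mm:
[[248.4, 245.9], [314.3, 245.9], [252.9, 225.6], [309.9, 225.7]]
[[309, 231], [313, 248], [312, 279], [251, 279], [250, 246], [255, 230], [304, 228]]
```

```bash
python3 go.py .5501 -.0295 .085 -1.692
```

```text
t 5.3 dp [0.046, -0.0541, 0.057] rot [0.0007, -0.0004, 0.0019] q [-0.32, 0.36, 0.5, 2.02, -0.23, 0.82, -1.38] eef [0.4979, -0.0777, 0.142] F [0.6, -0.4, -1.1]
```

>>> {"fn": "drive_tool", "kwargs": {
  "increments": [
    {"dp": [0.02, -0.023, 0.0], "delta_rot": [0, 0, 0.002], "claw": 0.0},
    {"dp": [0.04, -0.046, 0.01], "delta_rot": [0, 0, 0.002], "claw": 0.0},
    {"dp": [0.046, -0.054, 0.03], "delta_rot": [0, 0, 0.002], "claw": 0.0},
    {"dp": [0.046, -0.054, 0.05], "delta_rot": [0, 0, 0.002], "claw": 0.0},
    {"dp": [0.046, -0.054, 0.057], "delta_rot": [0, 0, 0.002], "claw": 0.0},
    {"dp": [0.046, -0.054, 0.057], "delta_rot": [0, 0, 0.002], "claw": 0.0},
    {"dp": [0.046, -0.054, 0.057], "delta_rot": [0, 0, 0.002], "claw": 0.0},
    {"dp": [0.046, -0.054, 0.057], "delta_rot": [0, 0, 0.002], "claw": 0.0}
  ]
}}

```text
t: 6.1
eef_pos: [0.5505, -0.0283, 0.086]
orientation: [-3.136, 0.189, -0.003]
ft_force: [-0.4, 0.2, -1.2]
width: 0.103
grasp_force: 59.4
```

```bash
python3 go.py .5501 -.0295 .054 -1.692
```

```text
t 6.1 dp [-0.0003, 0.0013, 0.032] rot [-0.0002, -0.0018, 0.0009] q [-0.34, 0.52, 0.43, 1.94, -0.31, 0.75, -1.42] eef [0.5505, -0.0283, 0.086] F [-0.4, 0.2, -1.2]
```

>>> {"fn": "drive_tool", "kwargs": {
  "increments": [
    {"dp": [0, 0.0005, 0.006], "delta_rot": [0, 0, 0], "claw": 0.0},
    {"dp": [0, 0.0005, 0.012], "delta_rot": [0, 0, 0], "claw": 0.0},
    {"dp": [0, 0.0005, 0.018], "delta_rot": [0, 0, 0], "claw": 0.0},
    {"dp": [0, 0.0005, 0.022], "delta_rot": [0, 0, 0], "claw": 0.0},
    {"dp": [0, 0.0005, 0.026], "delta_rot": [0, 0, 0], "claw": 0.0},
    {"dp": [0, 0.0005, 0.03], "delta_rot": [0, 0, 0], "claw": 0.0},
    {"dp": [0, 0.0005, 0.03], "delta_rot": [0, 0, 0], "claw": 0.0},
    {"dp": [0, 0.0005, 0.03], "delta_rot": [0, 0, 0], "claw": 0.0}
  ]
}}

```text
t: 6.9
eef_pos: [0.5496, -0.0281, 0.0548]
orientation: [3.136, -0.187, -0.0]
ft_force: [0.3, 0.6, -0.1]
width: 0.101
grasp_force: 59.6
```

>>> {"fn": "drive_tool", "kwargs": {
  "increments": [
    {"dp": [0, 0, 0.002], "delta_rot": [0, 0, 0], "claw": 0.0},
    {"dp": [0, 0, 0.004], "delta_rot": [0, 0, 0], "claw": 0.0},
    {"dp": [0, 0, 0.006], "delta_rot": [0, 0, 0], "claw": 0.0},
    {"dp": [0, 0, 0.007], "delta_rot": [0, 0, 0], "claw": 0.0},
    {"dp": [0, 0, 0.007], "delta_rot": [0, 0, 0], "claw": 0.0},
    {"dp": [0, 0, 0.007], "delta_rot": [0, 0, 0], "claw": 0.0}
  ]
}}

```text
t: 7.5
eef_pos: [0.55, -0.0281, 0.0482]
orientation: [-3.136, 0.187, -0.001]
ft_force: [-1.0, 0.4, 4.7]
width: 0.1
grasp_force: 60.2
```

>>> {"fn": "drive_tool", "kwargs": {
  "increments": [
    {"dp": [0, 0, 0.001], "delta_rot": [0, 0, 0], "claw": 0.0},
    {"dp": [0, 0, 0.0015], "delta_rot": [0, 0, 0], "claw": 0.0},
    {"dp": [0, 0, 0.0015], "delta_rot": [0, 0, 0], "claw": 0.0},
    {"dp": [0, 0, 0.0015], "delta_rot": [0, 0, 0], "claw": 0.0}
  ]
}}

```text
t: 7.9
eef_pos: [0.5501, -0.0281, 0.0479]
orientation: [-3.135, 0.187, -0.001]
ft_force: [-5.8, 0.3, 17.0]
width: 0.102
grasp_force: 62.1
```

>>> {"fn": "drive_tool", "kwargs": {
  "increments": [
    {"dp": [0, 0, -0.0005], "delta_rot": [0, 0, 0], "claw": 0.03},
    {"dp": [0, 0, -0.0005], "delta_rot": [0, 0, 0], "claw": 0.05},
    {"dp": [0, 0, -0.0005], "delta_rot": [0, 0, 0], "claw": 0.05},
    {"dp": [0, 0, -0.02], "delta_rot": [0, 0, 0], "claw": 0.05},
    {"dp": [0, 0, -0.05], "delta_rot": [0, 0, 0], "claw": 0.05},
    {"dp": [0, 0, -0.1], "delta_rot": [0, 0, 0], "claw": 0.05},
    {"dp": [-0.04, 0, -0.14], "delta_rot": [0, 0, 0], "claw": 0.05},
    {"dp": [-0.06, 0, -0.14], "delta_rot": [0, 0, 0], "claw": 0.05},
    {"dp": [-0.06, 0, -0.14], "delta_rot": [0, 0, 0], "claw": 0.05}
  ]
}}

```text
t: 8.8
eef_pos: [0.4878, -0.0204, 0.1872]
orientation: [-3.134, 0.187, 0.0]
ft_force: [-0.4, -0.6, -0.3]
width: 0.586
grasp_force: 0.0
```

```bash
python3 - <<'E'
from h import *
w=snapshot("wrist");w=snapshot("wrist");s=snapshot("side");c=snapshot("scene")
a=cv2.resize(w["frame"],(400,300));b=cv2.resize(s["frame"][225:300,270:370],(400,300),interpolation=cv2.INTER_CUBIC);d=cv2.resize(c["frame"][205:265,210:290],(400,300),interpolation=cv2.INTER_CUBIC)
e=cv2.resize(w["frame"][120:270,180:380],(400,300))
cv2.imwrite("pics/w4.png",np.vstack([np.hstack([a,e]),np.hstack([b,d])]))
print(proj(w,[[.5501,-.0295,.045]]), get_state()["eef_pos"])
E
```

```text
[[284.13597309 126.25483795]] [ 0.49060827 -0.02087145  0.1859268 ]
```

View pics/w4.png

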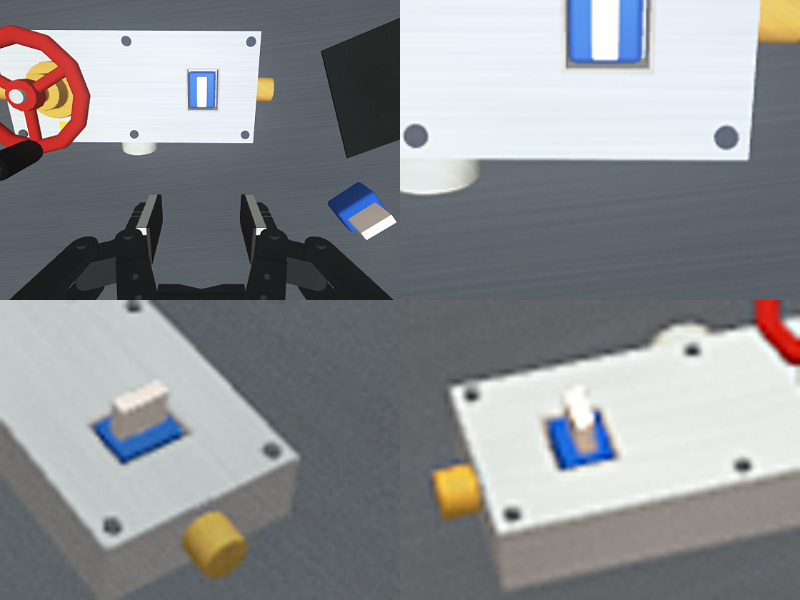

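The combined view shows the cartridge in the pocket with its blue top level with the metal in all three cameras (wrist crop (605,30), side (140,440), scene (582,445)). Next is the valve; I place the wrist camera to see the wheel.

```bash
python3 go.py .46 .13 .23 -1.692
```

```text
t 9.0 dp [-0.0483, -0.1462, -0.0441] rot [0.0004, 0.0001, 0.0023] q [-0.46, 0.26, 0.52, 2.01, -0.17, 0.9, -1.54] eef [0.4906, -0.0209, 0.1859] F [0.1, 0.5, 0.2]
```

>>> {"fn": "drive_tool", "kwargs": {
  "increments": [
    {"dp": [-0.02, -0.02, -0.03], "delta_rot": [0, 0, 0], "claw": 0.05},
    {"dp": [-0.04, -0.06, -0.044], "delta_rot": [0, 0, 0], "claw": 0.05},
    {"dp": [-0.048, -0.1, -0.044], "delta_rot": [0, 0, 0], "claw": 0.05},
    {"dp": [-0.048, -0.13, -0.044], "delta_rot": [0, 0, 0], "claw": 0.05},
    {"dp": [-0.048, -0.146, -0.044], "delta_rot": [0, 0, 0], "claw": 0.05},
    {"dp": [-0.048, -0.146, -0.044], "delta_rot": [0, 0, 0], "claw": 0.05},
    {"dp": [-0.048, -0.146, -0.044], "delta_rot": [0, 0, 0], "claw": 0.05},
    {"dp": [-0.048, -0.146, -0.044], "delta_rot": [0, 0, 0], "claw": 0.05}
  ]
}}

```text
t: 9.8
eef_pos: [0.46, 0.1276, 0.23]
orientation: [3.134, -0.192, -0.001]
ft_force: [0.8, -0.8, -0.3]
width: 0.589
grasp_force: 0.0
```

```bash
python3 - <<'E'
from h import *
w=snapshot("wrist");w=snapshot("wrist");S=snapshot("scene");D=snapshot("side")
cv2.imwrite("pics/w5.png",w["frame"])
print("eef",get_state()["eef_pos"],"proj axis,grip top",proj(w,[[.568,.13,.1],[.517,.135,.156]]).round(0).tolist())
c=blobs(w,(0,150,60),(8,255,255),(0,0,560,420))[0];p=onz(w,c.reshape(-1,2),.1)
print("wheel bbox",cv2.boundingRect(c),cv2.minEnclosingCircle(p[:,:2].astype(np.float32)),"ell",cv2.fitEllipse(cv2.convexHull(p[:,:2].astype(np.float32))))
for c in blobs(w,(0,0,0),(180,255,45),(0,0,560,420),60)[:6]: print("black",cv2.boundingRect(c),cv2.contourArea(c))
E
```

```text
eef [0.45990293 0.12863598 0.23041773] proj axis,grip top [[260.0, 62.0], [258.0, 145.0]]
wheel bbox (181, 0, 147, 135) ((0.5692130327224731, 0.13455304503440857), 0.05329721421003342) ell ((0.5693867206573486, 0.13478904962539673), (0.09994112700223923, 0.1043739840388298), 19.143259048461914)
black (14, 303, 536, 117) 24248.5
black (239, 119, 35, 38) 964.5
black (205, 272, 23, 96) 953.5
black (336, 272, 23, 97) 952.0
black (187, 284, 17, 12) 108.5
black (360, 284, 16, 12) 105.0
```

View pics/w5.png

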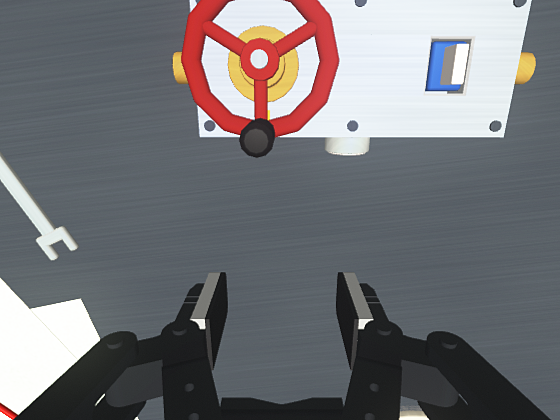

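The wrist view shows the crank grip's top at about (257,139), the hub at (259,59) and the yellow mark under the spoke at (267,118). The valve is therefore about one turn open.

```bash
python3 - <<'E'
from h import *
w=snapshot("wrist")
c=blobs(w,(0,0,0),(180,255,60),(225,100,295,175))[0];x,y,a,b=cv2.boundingRect(c);print(x,y,a,b)
print("grip",onz(w,[[x+a/2,y+b-a/2]],.156), "hub",onz(w,[[259.5,59]],.105),onz(w,[[259.5,59]],.115))
E
python3 go.py .519 .1355 .21 -1.692
```

```text
241 118 35 39
grip [[0.52030077 0.13546216 0.156     ]] hub [[0.56981536 0.13084482 0.105     ]] [[0.56886419 0.13038087 0.115     ]]
t 10.05 dp [0.0579, -0.0137, 0.0205] rot [-0.0001, -0.0001, 0.0005] q [-0.71, 0.17, 0.43, 2.0, -0.08, 0.99, -1.94] eef [0.4599, 0.1289, 0.2305] F [-0.1, 0.4, 0.6]
```

>>> {"fn": "drive_tool", "kwargs": {
  "increments": [
    {"dp": [0.02, -0.005, 0], "delta_rot": [0, 0, -0.1], "claw": 0.06},
    {"dp": [0.04, -0.01, 0], "delta_rot": [0, 0, -0.2], "claw": 0.06},
    {"dp": [0.059, -0.0138, 0], "delta_rot": [0, 0, -0.3], "claw": 0.06},
    {"dp": [0.059, -0.0138, 0.02], "delta_rot": [0, 0, -0.4], "claw": 0.06},
    {"dp": [0.059, -0.0138, 0.035], "delta_rot": [0, 0, -0.5], "claw": 0.06},
    {"dp": [0.059, -0.0138, 0.045], "delta_rot": [0, 0, -0.5], "claw": 0.06},
    {"dp": [0.059, -0.0138, 0.045], "delta_rot": [0, 0, -0.5], "claw": 0.06}
  ]
}}

```text
t: 10.75
eef_pos: [0.519, 0.1358, 0.1841]
orientation: [3.085, 0.59, -0.004]
ft_force: [0.4, 0.7, -0.3]
width: 0.701
grasp_force: 0.0
```

```bash
python3 go.py .520 .1355 .117 -1.192
```

```text
t 10.75 dp [0.001, 0.0007, 0.0671] rot [-0.0, 0.0028, -0.0011] q [-0.59, 0.34, 0.35, 1.9, -0.14, 0.93, -1.37] eef [0.519, 0.1358, 0.1841] F [0.4, 0.7, -0.3]
```

>>> {"fn": "drive_tool", "kwargs": {
  "increments": [
    {"dp": [0.001, 0.0005, 0.025], "delta_rot": [0, 0, 0], "claw": 0.06},
    {"dp": [0.001, 0.0005, 0.05], "delta_rot": [0, 0, 0], "claw": 0.06},
    {"dp": [0.001, 0.0005, 0.063], "delta_rot": [0, 0, 0], "claw": 0.06},
    {"dp": [0.001, 0.0005, 0.067], "delta_rot": [0, 0, 0], "claw": 0.05},
    {"dp": [0.001, 0.0005, 0.067], "delta_rot": [0, 0, 0], "claw": 0.035},
    {"dp": [0.001, 0.0005, 0.067], "delta_rot": [0, 0, 0], "claw": 0.02},
    {"dp": [0.001, 0.0005, 0.067], "delta_rot": [0, 0, 0], "claw": 0.0},
    {"dp": [0.001, 0.0005, 0.067], "delta_rot": [0, 0, 0], "claw": 0.0},
    {"dp": [0.001, 0.0005, 0.067], "delta_rot": [0, 0, 0], "claw": 0.0},
    {"dp": [0.001, 0.0005, 0.067], "delta_rot": [0, 0, 0], "claw": 0.0}
  ]
}}

```text
t: 11.75
eef_pos: [0.5219, 0.1367, 0.1197]
orientation: [-3.084, -0.594, -0.003]
ft_force: [-1.2, 0.4, 6.8]
width: 0.239
grasp_force: 58.9
```

```bash
cat > arc.py <<'E'
# rows along the crank circle: python3 arc.py cx cy dtheta n  (dtheta>0 = counterclockwise, opening)
import sys
from h import *
from scipy.spatial.transform import Rotation as R
cx,cy,dth=map(float,sys.argv[1:4]);n=int(sys.argv[4])
s=get_state();Q=R.from_rotvec(s["orientation"]);e=np.array(s["eef_pos"])
r0=e[:2]-[cx,cy];a0=np.arctan2(r0[1],r0[0])
print("t",round(s["t"],2),"eef",e.round(4).tolist(),"r",np.linalg.norm(r0).round(4),"valve mod",((a0+.12-np.pi+np.pi)%(2*np.pi)-np.pi).round(3),"F",np.round(s["ft_force"],1).tolist(),"g",s["grasp_force"],"q",np.round(s["qpos"],2).tolist())
for i in range(1,n+1):
    a=a0+dth*i/n;p=np.array([cx+.05*np.cos(a),cy+.05*np.sin(a),.117])
    print((Q.inv().apply(p-e)).round(4).tolist())
E
python3 arc.py .5692 .130 -2.0 10
```

```text
t 11.75 eef [0.5219, 0.1367, 0.1197] r 0.0477 valve mod -0.021 F [-1.2, 0.4, 6.8] g 58.91775140702521 q [-0.57, 0.43, 0.32, 1.95, -0.19, 0.79, -1.33]
[0.0039, -0.0092, 0.0027]
[0.0112, -0.016, 0.0027]
[0.0197, -0.0213, 0.0027]
[0.0291, -0.0247, 0.0027]
[0.0389, -0.0262, 0.0027]
[0.0489, -0.0256, 0.0028]
[0.0586, -0.0232, 0.0028]
[0.0676, -0.0188, 0.0028]
[0.0755, -0.0128, 0.0028]
[0.0821, -0.0053, 0.0028]
```

```bash
python3 arc.py .5711 .1305 -2.0 10
```

```text
t 11.75 eef [0.5219, 0.1367, 0.1197] r 0.0496 valve mod -0.005 F [-1.2, 0.4, 6.8] g 58.91775140702521 q [-0.57, 0.43, 0.32, 1.95, -0.19, 0.79, -1.33]
[0.0053, -0.0084, 0.0027]
[0.0125, -0.0153, 0.0027]
[0.0209, -0.0207, 0.0027]
[0.0303, -0.0242, 0.0027]
[0.0401, -0.0259, 0.0028]
[0.0501, -0.0255, 0.0028]
[0.0598, -0.0232, 0.0028]
[0.0688, -0.019, 0.0028]
[0.0769, -0.0131, 0.0028]
[0.0836, -0.0057, 0.0028]
```

First stretch of closing (clockwise), about 1 rad, to check the forces.

>>> {"fn": "drive_tool", "kwargs": {
  "increments": [
    {"dp": [0.0025, -0.0045, -0.001], "delta_rot": [0, 0, 0], "claw": 0.0},
    {"dp": [0.0053, -0.0084, -0.001], "delta_rot": [0, 0, 0], "claw": 0.0},
    {"dp": [0.0088, -0.012, -0.001], "delta_rot": [0, 0, 0], "claw": 0.0},
    {"dp": [0.0125, -0.0153, -0.001], "delta_rot": [0, 0, 0], "claw": 0.0},
    {"dp": [0.0166, -0.0182, -0.001], "delta_rot": [0, 0, 0], "claw": 0.0},
    {"dp": [0.0209, -0.0207, -0.001], "delta_rot": [0, 0, 0], "claw": 0.0},
    {"dp": [0.0256, -0.0226, -0.001], "delta_rot": [0, 0, 0], "claw": 0.0},
    {"dp": [0.0303, -0.0242, -0.001], "delta_rot": [0, 0, 0], "claw": 0.0},
    {"dp": [0.0352, -0.0252, -0.001], "delta_rot": [0, 0, 0], "claw": 0.0},
    {"dp": [0.0401, -0.0259, -0.001], "delta_rot": [0, 0, 0], "claw": 0.0}
  ]
}}

```text
t: 12.75
eef_pos: [0.5488, 0.1758, 0.1197]
orientation: [-3.084, -0.595, 0.001]
ft_force: [-1.3, -3.6, 6.3]
width: 0.238
grasp_force: 60.0
```

```bash
python3 arc.py .5705 .1305 -2.0 10
```

```text
t 12.75 eef [0.5488, 0.1758, 0.1197] r 0.0503 valve mod -1.004 F [-1.3, -3.6, 6.3] g 59.99359989970344 q [-0.6, 0.49, 0.31, 1.85, -0.2, 0.83, -1.38]
[0.01, 0.0006, 0.0027]
[0.0197, 0.0029, 0.0027]
[0.0288, 0.0071, 0.0027]
[0.0368, 0.013, 0.0026]
[0.0435, 0.0204, 0.0026]
[0.0486, 0.029, 0.0026]
[0.0519, 0.0384, 0.0026]
[0.0533, 0.0483, 0.0026]
[0.0526, 0.0583, 0.0026]
[0.05, 0.0679, 0.0026]
```

>>> {"fn": "drive_tool", "kwargs": {
  "increments": [
    {"dp": [0.01, 0.0006, 0], "delta_rot": [0, 0, 0], "claw": 0.0},
    {"dp": [0.0197, 0.0029, 0], "delta_rot": [0, 0, 0], "claw": 0.0},
    {"dp": [0.0288, 0.0071, 0], "delta_rot": [0, 0, 0], "claw": 0.0},
    {"dp": [0.0368, 0.013, 0], "delta_rot": [0, 0, 0], "claw": 0.0},
    {"dp": [0.0435, 0.0204, 0], "delta_rot": [0, 0, 0], "claw": 0.0},
    {"dp": [0.0486, 0.029, 0], "delta_rot": [0, 0, 0], "claw": 0.0},
    {"dp": [0.0519, 0.0384, 0], "delta_rot": [0, 0, 0], "claw": 0.0},
    {"dp": [0.0533, 0.0483, 0], "delta_rot": [0, 0, 0], "claw": 0.0},
    {"dp": [0.0526, 0.0583, 0], "delta_rot": [0, 0, 0], "claw": 0.0},
    {"dp": [0.05, 0.0679, 0], "delta_rot": [0, 0, 0], "claw": 0.0}
  ]
}}

```text
t: 13.75
eef_pos: [0.6215, 0.1336, 0.1197]
orientation: [-3.082, -0.598, -0.004]
ft_force: [1.8, 3.8, 2.1]
width: 0.236
grasp_force: 59.6
```

```bash
python3 arc.py .5705 .1305 -2.0 10
```

```text
t 13.75 eef [0.6215, 0.1336, 0.1197] r 0.0511 valve mod -2.962 F [1.8, 3.8, 2.1] g 59.64808790734651 q [-0.48, 0.58, 0.31, 1.7, -0.22, 0.9, -1.27]
[-0.0051, 0.0088, 0.0027]
[-0.011, 0.0169, 0.0027]
[-0.0183, 0.0237, 0.0026]
[-0.0268, 0.0288, 0.0026]
[-0.0362, 0.0322, 0.0026]
[-0.0461, 0.0337, 0.0025]
[-0.056, 0.0332, 0.0025]
[-0.0657, 0.0307, 0.0025]
[-0.0747, 0.0263, 0.0025]
[-0.0826, 0.0203, 0.0024]
```

>>> {"fn": "drive_tool", "kwargs": {
  "increments": [
    {"dp": [-0.0045, 0.0088, 0], "delta_rot": [0, 0, 0], "claw": 0.0},
    {"dp": [-0.0105, 0.0169, 0], "delta_rot": [0, 0, 0], "claw": 0.0},
    {"dp": [-0.018, 0.0237, 0], "delta_rot": [0, 0, 0], "claw": 0.0},
    {"dp": [-0.0265, 0.0288, 0], "delta_rot": [0, 0, 0], "claw": 0.0},
    {"dp": [-0.036, 0.0322, 0], "delta_rot": [0, 0, 0], "claw": 0.0},
    {"dp": [-0.0458, 0.0337, 0], "delta_rot": [0, 0, 0], "claw": 0.0},
    {"dp": [-0.0557, 0.0332, 0], "delta_rot": [0, 0, 0], "claw": 0.0},
    {"dp": [-0.0653, 0.0307, 0], "delta_rot": [0, 0, 0], "claw": 0.0},
    {"dp": [-0.0742, 0.0263, 0], "delta_rot": [0, 0, 0], "claw": 0.0},
    {"dp": [-0.0821, 0.0203, 0], "delta_rot": [0, 0, 0], "claw": 0.0}
  ]
}}

```text
t: 14.75
eef_pos: [0.5524, 0.0846, 0.1198]
orientation: [-3.081, -0.596, -0.007]
ft_force: [8.3, 12.1, -3.6]
width: 0.239
grasp_force: 59.1
```

```bash
python3 arc.py .5711 .1303 -1.4 10
```

```text
t 14.75 eef [0.5524, 0.0846, 0.1198] r 0.0493 valve mod 1.303 F [8.3, 12.1, -3.6] g 59.12077057681472 q [-0.46, 0.46, 0.32, 1.9, -0.2, 0.81, -1.21]
[-0.0051, -0.0047, 0.0028]
[-0.009, -0.0105, 0.0028]
[-0.0121, -0.0168, 0.0028]
[-0.0142, -0.0235, 0.0028]
[-0.0154, -0.0304, 0.0028]
[-0.0156, -0.0374, 0.0028]
[-0.0149, -0.0443, 0.0028]
[-0.0131, -0.0511, 0.0028]
[-0.0105, -0.0576, 0.0029]
[-0.007, -0.0636, 0.0029]
```

>>> {"fn": "drive_tool", "kwargs": {
  "increments": [
    {"dp": [-0.0039, -0.0059, 0], "delta_rot": [0, 0, 0], "claw": 0.0},
    {"dp": [-0.0078, -0.0117, 0], "delta_rot": [0, 0, 0], "claw": 0.0},
    {"dp": [-0.0109, -0.018, 0], "delta_rot": [0, 0, 0], "claw": 0.0},
    {"dp": [-0.013, -0.0247, 0], "delta_rot": [0, 0, 0], "claw": 0.0},
    {"dp": [-0.0142, -0.0316, 0], "delta_rot": [0, 0, 0], "claw": 0.0},
    {"dp": [-0.0144, -0.0386, 0], "delta_rot": [0, 0, 0], "claw": 0.0},
    {"dp": [-0.0137, -0.0455, 0], "delta_rot": [0, 0, 0], "claw": 0.0},
    {"dp": [-0.0128, -0.049, 0], "delta_rot": [0, 0, 0], "claw": 0.0},
    {"dp": [-0.012, -0.0523, 0], "delta_rot": [0, 0, 0], "claw": 0.0}
  ]
}}

```text
t: 15.65
eef_pos: [0.5221, 0.1232, 0.1197]
orientation: [3.083, 0.591, 0.003]
ft_force: [4.2, -2.5, 3.2]
width: 0.238
grasp_force: 59.8
```

```bash
python3 arc.py .5715 .1303 -0.4 4
```

```text
t 15.65 eef [0.5221, 0.1232, 0.1197] r 0.0499 valve mod 0.264 F [4.2, -2.5, 3.2] g 59.78627947152745 q [-0.55, 0.42, 0.32, 1.95, -0.18, 0.79, -1.31]
[0.0013, -0.0048, 0.0027]
[0.0032, -0.0095, 0.0027]
[0.0055, -0.0139, 0.0026]
[0.0083, -0.018, 0.0026]
```

>>> {"fn": "drive_tool", "kwargs": {
  "increments": [
    {"dp": [0.0013, -0.0048, 0], "delta_rot": [0, 0, 0], "claw": 0.0},
    {"dp": [0.0032, -0.0095, 0], "delta_rot": [0, 0, 0], "claw": 0.0},
    {"dp": [0.0043, -0.0117, 0], "delta_rot": [0, 0, 0], "claw": 0.0},
    {"dp": [0.0055, -0.0139, 0], "delta_rot": [0, 0, 0], "claw": 0.0},
    {"dp": [0.0055, -0.0139, 0], "delta_rot": [0, 0, 0], "claw": 0.0}
  ]
}}

```text
t: 16.15
eef_pos: [0.5218, 0.1375, 0.1197]
orientation: [3.083, 0.591, 0.001]
ft_force: [4.6, -3.9, 3.8]
width: 0.24
grasp_force: 60.2
```

```bash
python3 arc.py .5715 .1303 -0.4 4
```

```text
t 16.15 eef [0.5218, 0.1375, 0.1197] r 0.0502 valve mod -0.024 F [4.6, -3.9, 3.8] g 60.19848419017762 q [-0.57, 0.43, 0.32, 1.94, -0.18, 0.8, -1.34]
[0.0029, -0.0041, 0.0026]
[0.006, -0.008, 0.0026]
[0.0095, -0.0116, 0.0026]
[0.0133, -0.0148, 0.0026]
```

>>> {"fn": "drive_tool", "kwargs": {
  "increments": [
    {"dp": [0.001, -0.0015, 0], "delta_rot": [0, 0, 0], "claw": 0.0},
    {"dp": [0.0015, -0.0025, 0], "delta_rot": [0, 0, 0], "claw": 0.0},
    {"dp": [0.0015, -0.0025, 0], "delta_rot": [0, 0, 0], "claw": 0.0}
  ]
}}

```text
t: 16.45
eef_pos: [0.5219, 0.1377, 0.1196]
orientation: [3.081, 0.588, -0.002]
ft_force: [2.4, -9.0, 7.0]
width: 0.239
grasp_force: 60.5
```

```bash
python3 arc.py .5715 .1303 0.0 1
```

```text
t 16.45 eef [0.5219, 0.1377, 0.1196] r 0.0502 valve mod -0.028 F [2.4, -9.0, 7.0] g 60.54163021168279 q [-0.57, 0.43, 0.32, 1.94, -0.18, 0.8, -1.35]
[0.0001, 0.0001, 0.0026]
```

>>> {"fn": "drive_tool", "kwargs": {
  "increments": [
    {"dp": [0.0008, -0.0018, 0], "delta_rot": [0, 0, 0], "claw": 0.0},
    {"dp": [0.0008, -0.0018, 0], "delta_rot": [0, 0, 0], "claw": 0.0},
    {"dp": [0.0008, -0.0018, 0], "delta_rot": [0, 0, 0], "claw": 0.0}
  ]
}}

```text
t: 16.75
eef_pos: [0.5219, 0.1377, 0.1196]
orientation: [3.08, 0.585, -0.003]
ft_force: [1.9, -13.6, 8.6]
width: 0.239
grasp_force: 60.7
```

```bash
python3 arc.py .5715 .1303 2 10
```

```text
t 16.75 eef [0.5219, 0.1377, 0.1196] r 0.0502 valve mod -0.029 F [1.9, -13.6, 8.6] g 60.74459810492044 q [-0.57, 0.43, 0.32, 1.94, -0.18, 0.8, -1.35]
[-0.004, 0.0092, 0.0027]
[-0.0062, 0.0189, 0.0027]
[-0.0064, 0.0289, 0.0028]
[-0.0047, 0.0387, 0.0028]
[-0.001, 0.048, 0.0029]
[0.0044, 0.0564, 0.0029]
[0.0114, 0.0635, 0.003]
[0.0197, 0.0691, 0.003]
[0.0289, 0.0729, 0.003]
[0.0387, 0.0749, 0.0029]
```

The crank is hard against the stop: more push gave no motion, with the TCP at (.5219,.1377). Now I back off two turns counterclockwise.

>>> {"fn": "drive_tool", "kwargs": {
  "increments": [
    {"dp": [-0.006, 0.0135, 0], "delta_rot": [0, 0, 0], "claw": 0.0},
    {"dp": [-0.0082, 0.0232, 0], "delta_rot": [0, 0, 0], "claw": 0.0},
    {"dp": [-0.0084, 0.0332, 0], "delta_rot": [0, 0, 0], "claw": 0.0},
    {"dp": [-0.0067, 0.043, 0], "delta_rot": [0, 0, 0], "claw": 0.0},
    {"dp": [-0.003, 0.0523, 0], "delta_rot": [0, 0, 0], "claw": 0.0},
    {"dp": [0.0024, 0.0607, 0], "delta_rot": [0, 0, 0], "claw": 0.0},
    {"dp": [0.0094, 0.0678, 0], "delta_rot": [0, 0, 0], "claw": 0.0},
    {"dp": [0.0177, 0.0734, 0], "delta_rot": [0, 0, 0], "claw": 0.0},
    {"dp": [0.0269, 0.0772, 0], "delta_rot": [0, 0, 0], "claw": 0.0},
    {"dp": [0.0367, 0.0792, 0], "delta_rot": [0, 0, 0], "claw": 0.0}
  ]
}}

```text
t: 17.75
eef_pos: [0.5838, 0.0827, 0.1196]
orientation: [3.084, 0.591, -0.006]
ft_force: [-2.0, -1.7, 11.1]
width: 0.241
grasp_force: 60.9
```

```bash
python3 arc.py .5717 .1305 2 10
```

```text
t 17.75 eef [0.5838, 0.0827, 0.1196] r 0.0493 valve mod 1.939 F [-2.0, -1.7, 11.1] g 60.882578263744804 q [-0.44, 0.51, 0.33, 1.82, -0.21, 0.85, -1.2]
[0.0099, 0.001, 0.0025]
[0.0197, -0.0007, 0.0025]
[0.029, -0.0043, 0.0025]
[0.0375, -0.0097, 0.0024]
[0.0446, -0.0166, 0.0024]
[0.0503, -0.0248, 0.0024]
[0.0542, -0.034, 0.0023]
[0.0562, -0.0438, 0.0023]
[0.0562, -0.0538, 0.0023]
[0.0542, -0.0636, 0.0023]
```

>>> {"fn": "drive_tool", "kwargs": {
  "increments": [
    {"dp": [0.0099, 0.0004, -0.001], "delta_rot": [0, 0, 0], "claw": 0.0},
    {"dp": [0.0197, -0.0013, -0.001], "delta_rot": [0, 0, 0], "claw": 0.0},
    {"dp": [0.029, -0.0049, -0.001], "delta_rot": [0, 0, 0], "claw": 0.0},
    {"dp": [0.0375, -0.0103, -0.001], "delta_rot": [0, 0, 0], "claw": 0.0},
    {"dp": [0.0446, -0.0172, -0.001], "delta_rot": [0, 0, 0], "claw": 0.0},
    {"dp": [0.0503, -0.0254, -0.001], "delta_rot": [0, 0, 0], "claw": 0.0},
    {"dp": [0.0542, -0.0346, -0.001], "delta_rot": [0, 0, 0], "claw": 0.0},
    {"dp": [0.0562, -0.0444, -0.001], "delta_rot": [0, 0, 0], "claw": 0.0},
    {"dp": [0.0562, -0.0544, -0.001], "delta_rot": [0, 0, 0], "claw": 0.0},
    {"dp": [0.0542, -0.0642, -0.001], "delta_rot": [0, 0, 0], "claw": 0.0}
  ]
}}

```text
t: 18.75
eef_pos: [0.6094, 0.1643, 0.1197]
orientation: [3.083, 0.594, -0.007]
ft_force: [-6.2, -8.7, 4.1]
width: 0.238
grasp_force: 60.2
```

```bash
python3 arc.py .5717 .1305 2 10
```

```text
t 18.75 eef [0.6094, 0.1643, 0.1197] r 0.0507 valve mod -2.291 F [-6.2, -8.7, 4.1] g 60.21105273687681 q [-0.54, 0.57, 0.31, 1.71, -0.21, 0.9, -1.33]
[-0.005, -0.0088, 0.0027]
[-0.011, -0.0167, 0.0027]
[-0.0185, -0.0233, 0.0027]
[-0.0272, -0.0283, 0.0028]
[-0.0366, -0.0314, 0.0028]
[-0.0465, -0.0326, 0.0029]
[-0.0565, -0.0318, 0.0029]
[-0.0661, -0.0291, 0.003]
[-0.075, -0.0245, 0.003]
[-0.0827, -0.0182, 0.0031]
```

>>> {"fn": "drive_tool", "kwargs": {
  "increments": [
    {"dp": [-0.0055, -0.0085, 0], "delta_rot": [0, 0, 0], "claw": 0.0},
    {"dp": [-0.0115, -0.0164, 0], "delta_rot": [0, 0, 0], "claw": 0.0},
    {"dp": [-0.019, -0.023, 0], "delta_rot": [0, 0, 0], "claw": 0.0},
    {"dp": [-0.0277, -0.028, 0], "delta_rot": [0, 0, 0], "claw": 0.0},
    {"dp": [-0.0371, -0.0311, 0], "delta_rot": [0, 0, 0], "claw": 0.0},
    {"dp": [-0.047, -0.0323, 0], "delta_rot": [0, 0, 0], "claw": 0.0},
    {"dp": [-0.057, -0.0315, 0], "delta_rot": [0, 0, 0], "claw": 0.0},
    {"dp": [-0.0666, -0.0288, 0], "delta_rot": [0, 0, 0], "claw": 0.0},
    {"dp": [-0.0755, -0.0242, 0], "delta_rot": [0, 0, 0], "claw": 0.0},
    {"dp": [-0.0832, -0.0179, 0], "delta_rot": [0, 0, 0], "claw": 0.0}
  ]
}}

```text
t: 19.75
eef_pos: [0.5259, 0.1516, 0.1199]
orientation: [-3.083, -0.596, 0.003]
ft_force: [2.9, 2.7, -11.9]
width: 0.236
grasp_force: 59.1
```

```bash
python3 arc.py .5717 .1305 2 10
```

```text
t 19.75 eef [0.5259, 0.1516, 0.1199] r 0.0504 valve mod -0.312 F [2.9, 2.7, -11.9] g 59.058967180771454 q [-0.59, 0.44, 0.32, 1.92, -0.19, 0.81, -1.35]
[-0.0062, 0.0079, 0.0029]
[-0.0112, 0.0165, 0.0029]
[-0.0142, 0.026, 0.0029]
[-0.0154, 0.036, 0.0029]
[-0.0145, 0.0459, 0.0029]
[-0.0117, 0.0555, 0.0028]
[-0.0071, 0.0643, 0.0028]
[-0.0007, 0.072, 0.0028]
[0.007, 0.0784, 0.0028]
[0.0158, 0.083, 0.0027]
```

>>> {"fn": "drive_tool", "kwargs": {
  "increments": [
    {"dp": [-0.0062, 0.0079, 0.0005], "delta_rot": [0, 0, 0], "claw": 0.0},
    {"dp": [-0.0112, 0.0165, 0.0007], "delta_rot": [0, 0, 0], "claw": 0.0},
    {"dp": [-0.0142, 0.026, 0.0007], "delta_rot": [0, 0, 0], "claw": 0.0},
    {"dp": [-0.0154, 0.036, 0.0007], "delta_rot": [0, 0, 0], "claw": 0.0},
    {"dp": [-0.0145, 0.0459, 0.0007], "delta_rot": [0, 0, 0], "claw": 0.0},
    {"dp": [-0.0117, 0.0555, 0.0007], "delta_rot": [0, 0, 0], "claw": 0.0},
    {"dp": [-0.0071, 0.0643, 0.0007], "delta_rot": [0, 0, 0], "claw": 0.0},
    {"dp": [-0.0007, 0.072, 0.0007], "delta_rot": [0, 0, 0], "claw": 0.0},
    {"dp": [0.007, 0.0784, 0.0007], "delta_rot": [0, 0, 0], "claw": 0.0},
    {"dp": [0.0158, 0.083, 0.0007], "delta_rot": [0, 0, 0], "claw": 0.0}
  ]
}}

```text
t: 20.75
eef_pos: [0.5739, 0.0811, 0.1197]
orientation: [-3.083, -0.596, 0.0]
ft_force: [-4.3, 8.0, -2.4]
width: 0.238
grasp_force: 60.0
```

```bash
python3 arc.py .5717 .1305 2 10
```

```text
t 20.75 eef [0.5739, 0.0811, 0.1197] r 0.0495 valve mod 1.736 F [-4.3, 8.0, -2.4] g 60.023074472314306 q [-0.44, 0.49, 0.33, 1.84, -0.21, 0.84, -1.2]
[0.0095, 0.0028, 0.0027]
[0.0195, 0.0032, 0.0027]
[0.0294, 0.0016, 0.0028]
[0.0387, -0.002, 0.0028]
[0.0471, -0.0073, 0.0028]
[0.0543, -0.0142, 0.0028]
[0.06, -0.0224, 0.0028]
[0.064, -0.0316, 0.0028]
[0.066, -0.0414, 0.0028]
[0.0661, -0.0513, 0.0029]
```

>>> {"fn": "drive_tool", "kwargs": {
  "increments": [
    {"dp": [0.0099, 0.0018, 0], "delta_rot": [0, 0, 0], "claw": 0.0},
    {"dp": [0.0199, 0.0022, 0], "delta_rot": [0, 0, 0], "claw": 0.0},
    {"dp": [0.0298, 0.0006, 0], "delta_rot": [0, 0, 0], "claw": 0.0},
    {"dp": [0.0391, -0.003, 0], "delta_rot": [0, 0, 0], "claw": 0.0},
    {"dp": [0.0475, -0.0083, 0], "delta_rot": [0, 0, 0], "claw": 0.0},
    {"dp": [0.0547, -0.0152, 0], "delta_rot": [0, 0, 0], "claw": 0.0},
    {"dp": [0.0604, -0.0234, 0], "delta_rot": [0, 0, 0], "claw": 0.0},
    {"dp": [0.0642, -0.0324, 0], "delta_rot": [0, 0, 0], "claw": 0.0},
    {"dp": [0.0662, -0.0422, 0], "delta_rot": [0, 0, 0], "claw": 0.0},
    {"dp": [0.0663, -0.0521, 0], "delta_rot": [0, 0, 0], "claw": 0.0}
  ]
}}

```text
t: 21.75
eef_pos: [0.6171, 0.1519, 0.1198]
orientation: [3.083, 0.592, 0.004]
ft_force: [2.0, -3.1, -3.5]
width: 0.23
grasp_force: 59.9
```

```bash
python3 arc.py .5717 .1305 2 10
```

```text
t 21.75 eef [0.6171, 0.1519, 0.1198] r 0.0502 valve mod -2.582 F [2.0, -3.1, -3.5] g 59.859395394305466 q [-0.52, 0.58, 0.32, 1.7, -0.22, 0.9, -1.3]
[-0.0018, -0.0098, 0.0028]
[-0.0053, -0.0192, 0.0028]
[-0.0106, -0.0277, 0.0028]
[-0.0175, -0.0349, 0.0027]
[-0.0257, -0.0406, 0.0027]
[-0.0348, -0.0446, 0.0027]
[-0.0446, -0.0467, 0.0026]
[-0.0546, -0.0468, 0.0026]
[-0.0644, -0.0449, 0.0026]
[-0.0736, -0.0411, 0.0026]
```

>>> {"fn": "drive_tool", "kwargs": {
  "increments": [
    {"dp": [-0.0018, -0.0098, 0], "delta_rot": [0, 0, 0], "claw": 0.0},
    {"dp": [-0.0053, -0.0192, 0], "delta_rot": [0, 0, 0], "claw": 0.0},
    {"dp": [-0.0106, -0.0277, 0], "delta_rot": [0, 0, 0], "claw": 0.0},
    {"dp": [-0.0175, -0.0349, 0], "delta_rot": [0, 0, 0], "claw": 0.0},
    {"dp": [-0.0257, -0.0406, 0], "delta_rot": [0, 0, 0], "claw": 0.0},
    {"dp": [-0.0348, -0.0446, 0], "delta_rot": [0, 0, 0], "claw": 0.0},
    {"dp": [-0.0446, -0.0467, 0], "delta_rot": [0, 0, 0], "claw": 0.0},
    {"dp": [-0.0546, -0.0468, 0], "delta_rot": [0, 0, 0], "claw": 0.0},
    {"dp": [-0.0644, -0.0449, 0], "delta_rot": [0, 0, 0], "claw": 0.0},
    {"dp": [-0.0736, -0.0411, 0], "delta_rot": [0, 0, 0], "claw": 0.0}
  ]
}}

```text
t: 22.75
eef_pos: [0.5325, 0.1627, 0.1199]
orientation: [3.084, 0.593, 0.005]
ft_force: [8.9, -3.0, -11.0]
width: 0.236
grasp_force: 59.4
```

```bash
python3 arc.py .5717 .1305 0.55 4; python3 go.py .5219 .1377 .1197 -1.192
```

```text
t 22.75 eef [0.5325, 0.1627, 0.1199] r 0.0508 valve mod -0.568 F [8.9, -3.0, -11.0] g 59.353059532982115 q [-0.61, 0.45, 0.33, 1.9, -0.19, 0.81, -1.37]
[-0.0054, 0.0044, 0.0029]
[-0.0106, 0.0089, 0.0028]
[-0.0152, 0.014, 0.0028]
[-0.019, 0.0197, 0.0028]
t 22.75 dp [-0.0191, 0.0193, 0.0001] rot [0.0013, -0.003, 0.0014] q [-0.61, 0.45, 0.33, 1.9, -0.19, 0.81, -1.37] eef [0.5325, 0.1627, 0.1199] F [8.9, -3.0, -11.0]
```

>>> {"fn": "drive_tool", "kwargs": {
  "increments": [
    {"dp": [-0.005, 0.005, 0.0005], "delta_rot": [0, 0, 0], "claw": 0.0},
    {"dp": [-0.0101, 0.0093, 0.0007], "delta_rot": [0, 0, 0], "claw": 0.0},
    {"dp": [-0.0147, 0.0142, 0.0007], "delta_rot": [0, 0, 0], "claw": 0.0},
    {"dp": [-0.0175, 0.0175, 0.0007], "delta_rot": [0, 0, 0], "claw": 0.0},
    {"dp": [-0.0187, 0.0192, 0.0007], "delta_rot": [0, 0, 0], "claw": 0.0},
    {"dp": [-0.0187, 0.0192, 0.0007], "delta_rot": [0, 0, 0], "claw": 0.0},
    {"dp": [-0.0187, 0.0192, 0.0007], "delta_rot": [0, 0, 0], "claw": 0.0}
  ]
}}

```text
t: 23.45
eef_pos: [0.5221, 0.1387, 0.1196]
orientation: [-3.085, -0.594, -0.001]
ft_force: [2.8, -0.1, 6.1]
width: 0.238
grasp_force: 61.1
```

```bash
python3 arc.py .5717 .1305 0.55 4; python3 go.py .5219 .1377 .1197 -1.192
```

```text
t 23.45 eef [0.5221, 0.1387, 0.1196] r 0.0503 valve mod -0.045 F [2.8, -0.1, 6.1] g 61.0515879770287 q [-0.58, 0.43, 0.33, 1.94, -0.19, 0.8, -1.33]
[-0.0029, 0.0063, 0.0026]
[-0.0052, 0.0127, 0.0026]
[-0.0066, 0.0195, 0.0026]
[-0.007, 0.0263, 0.0026]
t 23.45 dp [-0.0006, 0.0009, -0.0001] rot [0.0001, -0.0008, 0.0019] q [-0.58, 0.43, 0.33, 1.94, -0.19, 0.8, -1.33] eef [0.5221, 0.1387, 0.1196] F [2.8, -0.1, 6.1]
```

>>> {"fn": "drive_tool", "kwargs": {
  "increments": [
    {"dp": [-0.0005, 0.0011, 0], "delta_rot": [0, 0, 0], "claw": 0.0},
    {"dp": [-0.0007, 0.0016, 0], "delta_rot": [0, 0, 0], "claw": 0.0},
    {"dp": [-0.0007, 0.0016, 0], "delta_rot": [0, 0, 0], "claw": 0.0},
    {"dp": [-0.0007, 0.0016, 0], "delta_rot": [0, 0, 0], "claw": 0.0}
  ]
}}

```text
t: 23.85
eef_pos: [0.5219, 0.1378, 0.1196]
orientation: [-3.084, -0.595, -0.001]
ft_force: [2.8, 1.6, 6.4]
width: 0.235
grasp_force: 61.1
```

```bash
python3 go.py .5219 .1375 .1197 -1.192
```

```text
t 23.85 dp [-0.0002, 0.0003, -0.0001] rot [-0.0006, -0.001, 0.0026] q [-0.58, 0.43, 0.33, 1.94, -0.19, 0.8, -1.33] eef [0.5219, 0.1378, 0.1196] F [2.8, 1.6, 6.4]
```

>>> {"fn": "drive_tool", "kwargs": {
  "increments": [
    {"dp": [-0.0001, 0.0003, 0], "delta_rot": [0, 0, 0], "claw": 0.0},
    {"dp": [-0.0001, 0.0003, 0], "delta_rot": [0, 0, 0], "claw": 0.0},
    {"dp": [-0.0001, 0.0003, 0], "delta_rot": [0, 0, 0], "claw": 0.0},
    {"dp": [-0.0001, 0.0003, 0], "delta_rot": [0, 0, 0], "claw": 0.0},
    {"dp": [-0.0001, 0.0003, 0], "delta_rot": [0, 0, 0], "claw": 0.0}
  ]
}}

```text
t: 24.35
eef_pos: [0.5219, 0.1377, 0.1197]
orientation: [-3.084, -0.595, -0.001]
ft_force: [1.8, 1.0, 4.9]
width: 0.238
grasp_force: 61.1
```

```bash
python3 - <<'E'
from h import *
s=snapshot("side");c=snapshot("scene")
cv2.imwrite("pics/f.png",np.hstack([cv2.resize(s["frame"][150:310,210:370],(400,400)),cv2.resize(c["frame"][150:300,190:340],(400,400))]))
g=get_state();print(g["t"],g["eef_pos"],np.round(g["dq"],3),g["grasp_force"])
E
```

```text
24.45 [0.52191829 0.13768486 0.1196363 ] [ 0.001  0.001 -0.001 -0.001  0.001  0.001  0.001] 61.12261552366931
```

View pics/f.png

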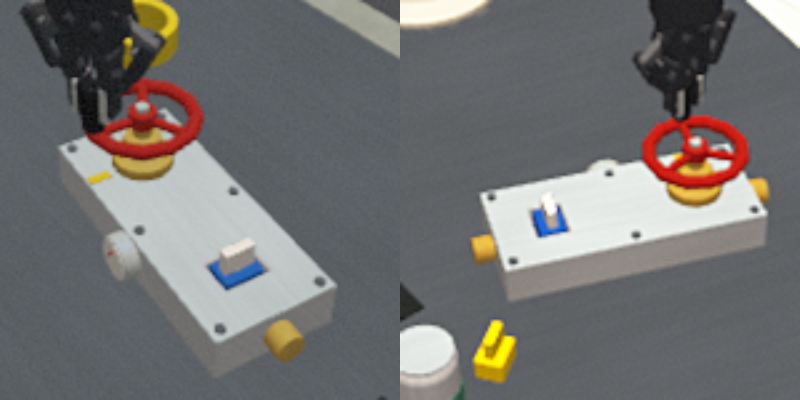

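The final view shows the cartridge flush, at side crop (237,268) and scene crop (550,220). The gripper is on the crank grip at side crop (90,110), with the TCP back at the stop angle after two full turns, and it is still.

```bash
python3 -c "
from bench import *
print(close_job())"
```

```text
the job is handed in; nothing more can be done
None
```

I pressed the cartridge flush, closed the valve to its stop and backed it off two full turns; the gripper is still on the crank grip, and the job was handed in at about 24.5 s (no verdict returned).

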